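# Lay out the TV stand display

## Robot

A 6-joint arm with a two-finger parallel gripper is mounted at the origin on the work surface. World frame = base frame: x ahead of the robot, y to its left, z up, the work surface at z = 0. Lengths are in m, angles in rad, forces in N, time in s.
With the tool pointing down it reaches from about 0.225 to 0.875 m from the base axis. Payload 3.4 kg.
Tool frame: the origin (TCP) lies between the finger pads; the fingertips stand 8 mm ahead of it and the grasp point (between the pads) lies 11 mm behind it; z points along the fingers, y is the line along which they close (so a half turn about z gives the same grasp; the last joint's range is limited). The gripper opens to 85 mm and grips with 20 to 120 N. Pads are 22 mm wide; open, the fingers measure 114 mm over their backs; the gripper's body (76 mm by 85 mm) begins 54 mm behind the grasp point. The pads swing forward as they close: fully open they stand 13 mm farther back than shut.
Start: joints at [-1.323, 0.276, 1.505, -0, 1.361, -0.121], TCP at [0.207, -0.536, 0.239] pointing down, gripper open.
Joint ranges: [-2.89, 2.89], [-0.75, 2.08], [0.22, 2.7], [-1.18, 4.32], [0.11, 2.71], [-2.7, 2.7]. Speed limits (rad/s): [2.57, 2.57, 3.14, 3.14, 3.14, 3.14].

## Interface

Orientations are given as a unit quaternion [w, x, y, z].
In Python, from rig import manip, optics, finder gives the robot as it stands.
- The arm moves only by the tool servo_tool, never from a script. Its argument "increments" is a list of rows, each a list of 7 numbers: the shift along the tool's x, y, z in cm, then the turn, a rotation vector about the tool's x, y, z in degrees, then the closure, from -1 (fully open) to 1 (shut). In form: [[x, y, z, rx, ry, rz, gripper], ...]. A call has exactly 5 rows; each row shifts and turns the commanded pose from where the row before left it, along the tool's axes as they then stand; what a row does not reach is not made up. A row lasts 1/10 s, in which the tool goes at most 50 mm and 8.59 degrees, less where a joint would pass 70% of its speed; a pose out of reach is approached as far as the arm can. A call is refused whole if a number of a shift passes 5 or a number of a turn 8.59, either way. A call with a gripper value outside its range is refused whole. The fingers move at their own pace and stop on an object; "squeeze" is the grip in N (left out, the last holds). Time passes only in rows, so rows that do not move let the fingers close, or fill a call up. It gives the time, the measured TCP pose, the force, the opening and the grip force at its end, in the units of the state.
- manip.get_state(): the state, without advancing time (a new reading comes with each control period).
- optics.get_image(name): name is "scene" or "top" or "wrist"; returns the picture (420x560x3 uint8, red, green, blue); there is no depth.
- optics.get_calibration(name): a dict with "fov_y" (degrees; the focal length in pixels is half the picture's height over the tangent of half this angle, whatever the lens; pixels are square), "cx", "cy" (the principal point, pixels), "world_to_cam" (4x4, takes a point from world to camera coordinates). Camera axes: x right, y down, z forward; pixel columns grow to the right and rows downward; lengths in m; the calibration is good to about 2 mm. A picture is of the moment at which its call begins: read the wrist's pose just before it. get_calibration takes no time and is no camera call; for the wrist camera it gives the pose at the moment of the call.
- manip.sign_off(): hands the job in; it is judged then, once.
Trained networks look in the newest picture that a camera, given by its name, has taken for a name from the list of things; names that differ only in an ending like _2 or _b are one class to them, and where a whole thing is asked for, a point or a joint stands for the part that bears it (a point fixed in the world has none). Each returns a list of dicts, best first, with "p" (0 to 1); they miss things now and then, are a little off and sometimes report something else, mostly with a low value. They report only what shows in the picture. A call takes as long as a camera call. They do not tell look-alikes from the thing itself.
- finder.silhouettes(label, camera): "region" (420x560 bool, what is visible of it) and "box" ([centre column, centre row, width, height] in pixels, round what is visible of it).
- finder.tip_of(label, camera): "at" ([column, row] in pixels: a listed point, or the origin of a listed thing).
The state is a dict: "clock": time; "qpos": joint angles; "qd": joint speeds; "effort": joint torques, N m; "position": TCP position; "ee_rot": TCP orientation; "contact_force": force on the tool from outside, world axes, zero at the start; "moment": the same for the moment, N m; "width": finger opening in m; "gripper_force": force on a finger pad.
Only numpy, scipy, OpenCV 4.12 (cv2) and the standard library are available. Lean on these libraries where they do the work, as an engineer would, in place of code of your own. Each camera call takes 0.05 s, during which the arm holds its last target. There are 200 camera calls.

## Task

Please lay out this TV stand: set the small clear tier square and centred on top of the long clear tier, stand the steel cup upright on the middle of the small tier, and put the white dish on the stand midway between the two round speakers. Lay the teal remote flat, buttons up, on the stand in front of the long tier (on the robot's side), parallel to it and centred on its length, leaving a gap of 4 cm between the two. Leave the lamp, the books and the potted plant where they are.

Things in the scene. Friction and masses are not known exactly. Their poses are not given: they have to be found in the camera images.
- long_tier: Long low clear acrylic tier (an upside-down tray with a flat top), fixed to the stand: 90 mm along its x, 200 mm along its y, 30 mm high. Origin: centre of its underside, on the stand (z = 0); z up. Its -x side is its front and faces the robot, give or take about 15 degrees of yaw. It stands either on the left or on the right of the work area.
- speaker_a: One of two equal round fabric speakers, fixed to the stand: 70 mm across, 43 mm high. Origin: centre of its underside. Its y axis points to speaker_b, whose centre is 210 mm away.
- speaker_b: The other round speaker, the same in every way, fixed, 210 mm from speaker_a and to its left seen from the robot. Origin: centre of its underside.
- small_tier_center (a point): Centre (half-way up) of the small loose clear acrylic tier: a hollow box, closed on top and open below, 60 x 60 mm and 35 mm high, walls 4 mm, about 90 g. x and y are square to its sides, z up; it can be gripped across any two opposite sides.
- cup_center (a point): Centre (half-way up) of the loose stainless steel cup: round, open at the top, no handle, 70 mm high, 60 mm across at the rim, tapering to 58 mm near the foot, wall 3 mm, about 130 g. z up its axis. Starts upright.
- dish_center (a point): Centre (half-way up) of the loose small white ceramic dish: round, 28 mm high, 64 mm across the rim, 62 mm at 5 mm above its foot, wall 4 mm, about 110 g. z up its axis. Starts upright.
- remote_center (a point): Centre of the loose teal plastic remote lying buttons up: 150 mm long along its x, 42 mm wide along its y, 20 mm thick along z (up), about 110 g. Its long axis starts within about 26 degrees of straight ahead of the robot.
- lamp: Bystander: loose aluminium desk lamp with a toggle switch on its round foot (120 mm across), 350 mm high, at the far left. Its shade overhangs the foot by about 40 mm towards the work. Origin: centre of its underside.
- books: Bystander: two loose books lying in a pile, 200 x 140 mm, 40 mm high, at the far right. Origin: centre of its underside.
- plant: Bystander: small succulent in a loose terracotta pot, 84 mm across the rim, about 125 mm high, in the middle beyond the work. Origin: centre of its underside.
Mind the look-alikes: they are no part of the job. Leave any blue or orange look-alike of the part that bears dish_center alone.

How it is judged:
At the end, for the whole second after the job is handed in: Small tier centred on the long tier (12 mm) and square (0.2 rad); cup upright on it, centred (12 mm); dish upright midway between the speakers (15 mm along and across); remote flat, parallel (10 deg), centred and 40 mm in front of the long tier (15 mm each way); all at rest (horizontal distance between small_tier_center and long_tier below 0.012 m and z of small_tier_center in the frame of long_tier between 0.0425 and 0.0525 m and angle between each of small_tier_center, cup_center, dish_center, remote_center's own z axis and vertical below 0.1 rad and (angle between the x axis of small_tier_center and the x axis of long_tier, either way round below 0.2 rad or angle between the y axis of small_tier_center and the x axis of long_tier, either way round below 0.2 rad) and horizontal distance between cup_center and small_tier_center below 0.012 m and z of cup_center in the frame of long_tier between 0.095 and 0.105 m and x of dish_center in the frame of speaker_a between -0.015 and 0.015 m and y of dish_center in the frame of speaker_a between 0.09 and 0.12 m and height (world z) of dish_center between 0.009 and 0.019 m and x of remote_center in the frame of long_tier between -0.121 and -0.091 m and y of remote_center in the frame of long_tier between -0.015 and 0.015 m and height (world z) of remote_center between 0.005 and 0.015 m and angle between the x axis of remote_center and the y axis of long_tier, either way round below 0.175 rad and linear speed of each of small_tier, cup, dish, remote below 0.02 m/s); the robot touches nothing.
It fails at once if lamp: pushed more than 20 mm from the starting place, or tipped over (distance of lamp from where it was at the start of the episode above 0.02 m or angle between lamp's own z axis and vertical above 0.4 rad).
It fails at once if books: pushed more than 20 mm from the starting place, or tipped over (distance of books from where it was at the start of the episode above 0.02 m or angle between books's own z axis and vertical above 0.4 rad).
It fails at once if plant: pushed more than 20 mm from the starting place, or tipped over (distance of plant from where it was at the start of the episode above 0.02 m or angle between plant's own z axis and vertical above 0.4 rad).
It also fails if it takes over 99 s, if anything falls off the work surface, if the arm or the gripper's body presses on something with over 40 N, if the wrist force passes 120 N, or if a joint passes its speed limit or range.

## Working session

There is one attempt and no reset: what is moved stays moved. The work goes in short steps, Python scripts to look and compute and a tool call to move; the robot and the scene stay as the last step left them, time stands still between calls to the robot, and variables do not carry over. Pictures are saved under pics/ and viewed, at most 15 in all, crops included, and the job is handed in when it is done.

Besides the shell and the picture viewer there is one more tool, called after ">>>" by a JSON object that holds its "api" and its "payload", one argument or row to a line. servo_tool: Moves the arm, as the interface text tells. Its arguments: {"type":"object","properties":{"increments":{"type":"array","items":{"type":"array","items":{"type":"number"}}},"squeeze":{"type":"number"}},"required":["increments"]}

```bash
mkdir -p pics; ls
cat > h.py <<'E'
import numpy as np, cv2
from rig import manip, optics, finder
def ray(cam,uv,z,C=None):
    c=C or optics.get_calibration(cam); f=210/np.tan(np.radians(c["fov_y"])/2)
    T=np.array(c["world_to_cam"]); R=T[:3,:3]; o=-R.T@T[:3,3]
    d=R.T@np.array([(uv[0]-c["cx"])/f,(uv[1]-c["cy"])/f,1.]); return o+d*(z-o[2])/d[2]
def proj(cam,P,C=None):
    c=C or optics.get_calibration(cam); f=210/np.tan(np.radians(c["fov_y"])/2)
    T=np.array(c["world_to_cam"]); p=T[:3,:3]@np.array(P)+T[:3,3]; return np.array([c["cx"]+f*p[0]/p[2],c["cy"]+f*p[1]/p[2]])
def save(cam,n):
    im=optics.get_image(cam); cv2.imwrite(f"pics/{n}.png",im[:,:,::-1]); return im
E
python3 - <<'E'
from h import *
print(optics.get_calibration("top")); print(optics.get_calibration("scene"))
a=save("top","top0");b=save("scene","scene0")
Z=dict(long_tier=0,speaker_a=0,small_tier_center=.0175,cup_center=.035,dish_center=.014,remote_center=.01,lamp=0,books=0,plant=0)
for cam in("top","scene"):
  for n,z in Z.items():
    for r in finder.tip_of(n,cam)[:4]: print(cam,n,np.round(r["at"],1),round(r["p"],2),ray(cam,r["at"],z).round(3))
s=manip.get_state();print(s["position"],s["ee_rot"],s["clock"])
E
```

```text
pics
{'fov_y': 45.599063230914815, 'cx': 274.2174909336291, 'cy': 195.6325879233531, 'world_to_cam': array([[-0.0028738 , -0.99991731, -0.01253424,  0.00428147],
       [-0.99390179,  0.00423774, -0.1101874 ,  0.5580888 ],
       [ 0.11023141,  0.01214114, -0.99383179,  1.48032028],
       [ 0.        ,  0.        ,  0.        ,  1.        ]])}
{'fov_y': 53.20524349394893, 'cx': 275.85241055751567, 'cy': 215.21245580874506, 'world_to_cam': array([[-0.52047801,  0.85372964, -0.0157588 ,  0.31729964],
       [ 0.49936746,  0.28936624, -0.81663904, -0.22611314],
       [-0.69262889, -0.43291209, -0.57693357,  1.76586161],
       [ 0.        ,  0.        ,  0.        ,  1.        ]])}
top long_tier [213.7 178.2] 0.86 [0.617 0.19  0.   ]
top long_tier [372.7 185.7] 0.72 [ 0.591 -0.301  0.   ]
top speaker_a [369.4 186.5] 0.9 [ 0.589 -0.291  0.   ]
top speaker_a [309.  195.7] 0.84 [ 0.561 -0.105  0.   ]
top small_tier_center [188.  237.6] 0.6 [0.433 0.264 0.018]
top cup_center [365.6 240.8] 0.65 [ 0.421 -0.27   0.035]
top dish_center [262.2 205.6] 0.9 [0.53  0.039 0.014]
top dish_center [21
[... 538 characters left out ...]
er [373.3 231.4] 0.71 [0.435 0.259 0.017]
scene cup_center [242.1 187.7] 0.71 [ 0.448 -0.243  0.035]
scene dish_center [297.8 226.1] 0.84 [0.527 0.035 0.014]
scene dish_center [404.6 227. ] 0.68 [0.357 0.337 0.014]
scene dish_center [362.  207.6] 0.56 [0.321 0.175 0.014]
scene dish_center [325.9 211.5] 0.5 [0.405 0.077 0.014]
scene remote_center [283.8 202.4] 0.77 [ 0.424 -0.08   0.01 ]
scene lamp [448.9 294.5] 0.71 [0.577 0.53  0.   ]
scene books [156.7 192.2] 0.9 [ 0.591 -0.541  0.   ]
scene books [374.  232.1] 0.19 [0.415 0.256 0.   ]
scene plant [254.8 276.9] 0.8 [ 0.786  0.037 -0.   ]
[ 0.20728662 -0.53636168  0.23935053] [5.39778452e-05 9.83047886e-01 1.83348987e-01 7.60680396e-06] 1.0
```

Run:
```python
import cv2
a=cv2.imread("pics/top0.png")
cv2.imwrite("pics/top0c.png",cv2.resize(a[110:310,130:400],None,fx=2.9,fy=2.9,interpolation=cv2.INTER_CUBIC))
```

```text
(no output)
```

View pics/top0c.png

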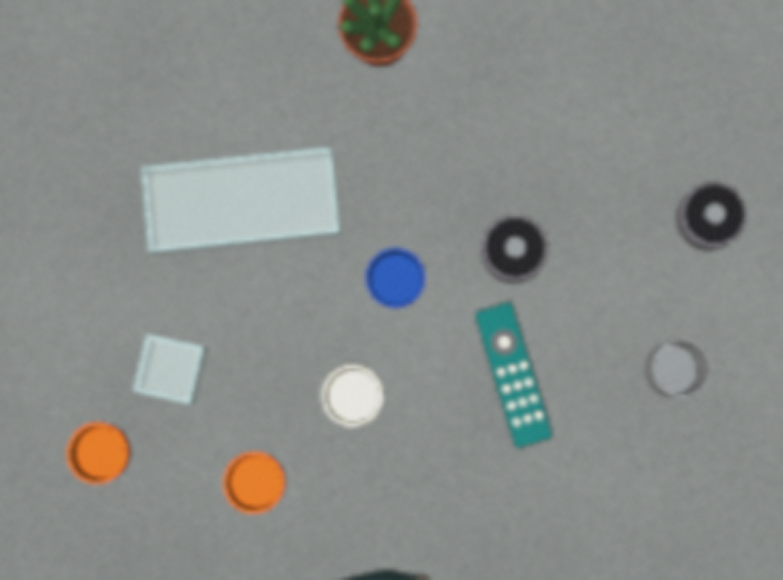

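View pics/scene0.png

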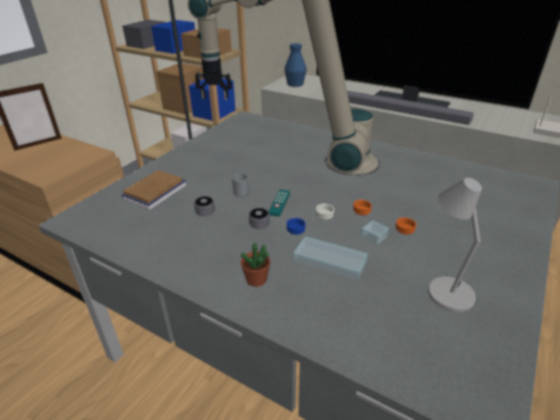

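The top view (crop scale 2.9) shows the white dish at about (352,396), long tier at about (240,200), small tier at (169,369), speakers at (515,247) and (711,215), remote at (513,374) and cup at (676,369). The blue and orange dishes are decoys.

Run:
```python
from h import *
im=optics.get_image("top")
c=optics.get_calibration("top");T=c["world_to_cam"];print("cam",(-T[:3,:3].T@T[:3,3]).round(3))
w=lambda u,v,z:ray("top",(130+u/2.9,110+v/2.9),z,c)
print("LT",[w(*p,.03)[:2].round(3) for p in((142,166),(331,148),(339,233),(150,251))])
print("ST",[w(*p,.035)[:2].round(3) for p in((148,334),(203,346),(190,403),(134,391))])
print("SPtops",w(515,247,.043).round(3),w(711,215,.043).round(3))
print("dish",w(353,396,.028).round(3),"cup rim",w(672,369,.07).round(3))
print("remote ends",w(495,308,.02).round(3),w(533,440,.02).round(3))
for n,z in dict(long_tier=.03,small_tier_center=.035,speaker_a=.03,cup_center=.035,dish_center=.02,remote_center=.02).items():
  for r in finder.silhouettes(n,"top")[:4]:
    m=r["region"].astype(np.uint8); k=cv2.findContours(m,0,2)[0]; k=max(k,key=cv2.contourArea)
    P=np.array([ray("top",p[0],z,c)[:2] for p in k],np.float32); (x,y),(a,b),t=cv2.minAreaRect(P); M=cv2.moments(m,True)
    print(n,round(r["p"],2),"rect",np.round([x,y,a,b,t],3),"cent",ray("top",(M['m10']/M['m00'],M['m01']/M['m00']),z,c)[:2].round(3))
```

```text
cam [ 0.392 -0.016  1.533]
LT [array([0.647, 0.293]), array([0.665, 0.094]), array([0.575, 0.085]), array([0.557, 0.283])]
ST [array([0.47 , 0.282]), array([0.457, 0.225]), array([0.398, 0.238]), array([0.411, 0.296])]
SPtops [ 0.558 -0.098  0.043] [ 0.59  -0.301  0.043]
dish [0.405 0.07  0.028] cup rim [ 0.431 -0.253  0.07 ]
remote ends [ 0.496 -0.078  0.02 ] [ 0.359 -0.116  0.02 ]
long_tier 0.66 rect [0.61  0.188 0.099 0.202 6.134] cent [0.611 0.187]
small_tier_center 0.91 rect [4.3400e-01 2.5900e-01 6.6000e-02 6.2000e-02 7.6621e+01] cent [0.434 0.26 ]
speaker_a 0.95 rect [ 5.580e-01 -9.700e-02  6.700e-02  7.000e-02  8.956e+01] cent [ 0.558 -0.097]
speaker_a 0.93 rect [ 5.9200e-01 -3.0600e-01  7.3000e-02  7.3000e-02  8.9721e+01] cent [ 0.593 -0.304]
cup_center 0.9 rect [ 4.3400e-01 -2.6400e-01  6.9000e-02  5.7000e-02  8.9801e+01] cent [ 0.434 -0.264]
dish_center 0.82 rect [3.1800e-01 1.7300e-01 6.3000e-02 5.9000e-02 8.9885e+01] cent [0.318 0.173]
dish_center 0.63 rect [5.2900e-01 2.7000e-02 6.0000e-02 5.8000e-02 4.4846e+01] cent [0.528 0.028]
dish_center 0.54 rect [ 0.408  0.071  0.053  0.055 45.042] cent [0.408 0.072]
dish_center 0.42 rect [ 0.599  0.562  0.206  0.121 52.345] cent [0.591 0.561]
remote_center 0.75 rect [ 0.429 -0.096  0.149  0.042 16.939] cent [ 0.429 -0.096]
```

```bash
cat > plan.py <<'E'
import sys,json; from h import *
# usage: plan.py vmax_cm g  x y z theta_deg [g]  ... waypoints "x,y,z,th,grip"
from scipy.spatial.transform import Rotation as Ro
s=manip.get_state(); p=np.array(s["position"]); q=s["ee_rot"]; R=Ro.from_quat([q[1],q[2],q[3],q[0]])
m=R.as_matrix(); print("now",p.round(4),"th",round(np.degrees(np.arctan2(m[1,0],m[0,0])),1),"tilt",np.degrees(np.arccos(-m[2,2])).round(2),"t",s["clock"],"w",round(s["width"],4),"F",round(s["gripper_force"],1),"cf",np.round(s["contact_force"],1))
v=float(sys.argv[1]); rows=[]
for wp in sys.argv[2:]:
    x,y,z,th,g=map(float,wp.split(",")); P=np.array([x,y,z]); G=Ro.from_euler("z",th,degrees=True)*Ro.from_quat([1,0,0,0])
    tot=(R.inv()*G).as_rotvec(degrees=True)
    n=max(1,int(np.ceil(np.linalg.norm(P-p)*100/v)),int(np.ceil(np.abs(tot).max()/8.3)))
    p0=p.copy();R0=R
    for i in range(1,n+1):
        d=R.inv().apply(p0+(P-p0)*i/n-p)*100; r=(R.inv()*(R0*Ro.from_rotvec(tot*i/n,degrees=True))).as_rotvec(degrees=True)
        d=d.round(2);r=r.round(1); p=p+R.apply(d/100); R=R*Ro.from_rotvec(r,degrees=True); rows.append([*d,*r,g])
while len(rows)%5: rows.append([0]*6+[rows[-1][6]])
for i in range(0,len(rows),5): print(json.dumps(rows[i:i+5]).replace(".0,",",").replace("-0,","0,").replace(" ",""))
E
python3 plan.py 4.5 .428,-.097,.12,16.2,-1
```

```text
now [ 0.2073 -0.5364  0.2393] th 21.1 tilt 0.0 t 1.35 w 0.0853 F 0.0 cf [ 0.2 -0.  -0.3]
[[3.04,-2.75,0.99,0,0,0.4,-1.0],[3.01,-2.78,1,0,0,0.4,-1.0],[3,-2.79,0.99,0,0,0.4,-1.0],[2.98,-2.82,1,0,0,0.4,-1.0],[2.95,-2.83,0.99,0,0,0.5,-1.0]]
[[2.94,-2.86,0.99,0,0,0.4,-1.0],[2.91,-2.89,1,0,0,0.4,-1.0],[2.89,-2.9,0.99,0,0,0.4,-1.0],[2.87,-2.92,1,0,0,0.4,-1.0],[2.85,-2.94,0.99,0,0,0.4,-1.0]]
[[2.83,-2.96,1,0,0,0.4,-1.0],[2.81,-2.99,0.99,0,0,0.4,-1.0],[0,0,0,0,0,0,-1.0],[0,0,0,0,0,0,-1.0],[0,0,0,0,0,0,-1.0]]
```

>>> {"api": "servo_tool", "payload": {
  "increments": [
    [3.0,-2.8,1,0,0,0.4,-1],
    [3.0,-2.8,1,0,0,0.4,-1],
    [3.0,-2.8,1,0,0,0.4,-1],
    [3.0,-2.8,1,0,0,0.4,-1],
    [2.9,-2.8,1,0,0,0.4,-1]
  ]
}}

```text
clock: 1.85
position: [0.2989, -0.3519, 0.1891]
ee_rot: [0.0, 0.986, 0.166, 0.0]
contact_force: [0.4, -0.4, 0.3]
width: 0.0852
gripper_force: 0.0
```

>>> {"api": "servo_tool", "payload": {
  "increments": [
    [2.9,-2.9,1,0,0,0.4,-1],
    [2.9,-2.9,1,0,0,0.4,-1],
    [2.9,-2.9,1,0,0,0.4,-1],
    [2.9,-2.9,1,0,0,0.4,-1],
    [2.9,-2.9,1,0,0,0.4,-1]
  ]
}}

```text
clock: 2.35
position: [0.3911, -0.1687, 0.1393]
ee_rot: [0.0, 0.989, 0.149, 0.0]
contact_force: [1.2, -0.8, -0.6]
width: 0.0852
gripper_force: 0.0
```

>>> {"api": "servo_tool", "payload": {
  "increments": [
    [2.8,-3,1,0,0,0.4,-1],
    [2.8,-3,1,0,0,0.4,-1],
    [0,0,0,0,0,0,-1],
    [0,0,0,0,0,0,-1],
    [0,0,0,0,0,0,-1]
  ]
}}

```text
clock: 2.85
position: [0.4265, -0.0972, 0.1196]
ee_rot: [0.0, 0.99, 0.142, 0.0]
contact_force: [-0.8, -0.7, -0.2]
width: 0.0853
gripper_force: 0.0
```

```bash
python3 - <<'E'
from h import *
c=optics.get_calibration("wrist");im=save("wrist","w0")
for p in[(.428,-.097,.02),(.359,-.116,.02),(.496,-.078,.02)]: print(proj("wrist",p,c).round(0))
for r in finder.silhouettes("remote_center","wrist")[:1]:
    k=max(cv2.findContours(r["region"].astype(np.uint8),0,2)[0],key=cv2.contourArea)
    P=np.array([ray("wrist",p[0],.02,c)[:2] for p in k],np.float32); print(r["p"],cv2.minAreaRect(P))
E
python3 plan.py 4.5 .428,-.097,.01,16.2,-1
```

```text
[282. 212.]
[280. 291.]
[283. 120.]
0.61 ((0.4321244955062866, -0.09716338664293289), (0.14774009585380554, 0.041413743048906326), 16.59525489807129)
now [ 0.4264 -0.0976  0.1197] th 16.2 tilt 0.05 t 2.95 w 0.0853 F 0.0 cf [-0.3  0.4 -0.4]
[[0.06,-0.01,3.66,0,0,0,-1.0],[0.05,0,3.65,0,0,0,-1.0],[0.06,-0.01,3.66,0,0,0,-1.0],[0,0,0,0,0,0,-1.0],[0,0,0,0,0,0,-1.0]]
```

View pics/w0.png

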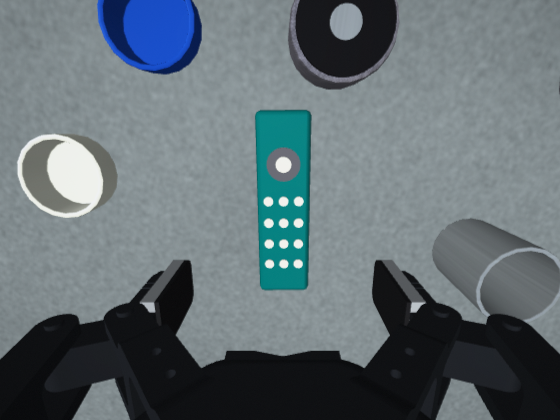

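The wrist view shows the remote centred at columns 255–310, rows 110–290, between the open fingers. This agrees with the estimate, so I'll descend and grip.

>>> {"api": "servo_tool", "payload": {
  "increments": [
    [0.15,0,3,0,0,0,-1],
    [0.15,0,3,0,0,0,-1],
    [0.15,0,3,0,0,0,-1],
    [0,0,1.9,0,0,0,-1],
    [0,0,0,0,0,0,0]
  ],
  "squeeze": 50
}}

```text
clock: 3.45
position: [0.4288, -0.0956, 0.0086]
ee_rot: [-0.001, 0.99, 0.141, -0.002]
contact_force: [-0.4, 0.4, 0.2]
width: 0.0731
gripper_force: 0.0
```

>>> {"api": "servo_tool", "payload": {
  "increments": [
    [0,0,0,0,0,0,1],
    [0,0,0,0,0,0,1],
    [0,0,0,0,0,0,1],
    [0,0,0,0,0,0,1],
    [0,0,0,0,0,0,1]
  ]
}}

```text
clock: 3.95
position: [0.432, -0.096, 0.0117]
ee_rot: [0.001, 0.99, 0.142, 0.001]
contact_force: [-1.7, -1.9, 6.1]
width: 0.041
gripper_force: 51.6
```

>>> {"api": "servo_tool", "payload": {
  "increments": [
    [0,0,0,0,0,0,1],
    [0,0,-1,0,0,0,1],
    [0,0,-2,0,0,0,1],
    [0,0,-3,0,0,0,1],
    [0,0,-3,0,0,0,1]
  ]
}}

```text
clock: 4.45
position: [0.4302, -0.0947, 0.1017]
ee_rot: [-0.0, 0.99, 0.142, -0.0]
contact_force: [0.9, -0.5, -1.3]
width: 0.0409
gripper_force: 50.8
```

```bash
python3 plan.py 3 .5055,.179,.10,95.3,1; python3 plan.py 3 .5055,.179,.10,-84.7,1|head -3
```

```text
now [ 0.4302 -0.0947  0.1017] th 16.3 tilt 0.05 t 4.45 w 0.0409 F 50.8 cf [ 0.9 -0.5 -1.3]
[[1.49,-2.41,0.02,0,0,-7.9,1.0],[1.81,-2.19,0.01,0,0,-7.9,1.0],[2.1,-1.92,0.02,0,0,-7.9,1.0],[2.33,-1.61,0.02,0,0,-7.9,1.0],[2.54,-1.27,0.02,0,0,-7.9,1.0]]
[[2.69,-0.92,0.01,0,0,-7.9,1.0],[2.79,-0.53,0.02,0,0,-7.9,1.0],[2.83,-0.15,0.02,0,0,-7.9,1.0],[2.83,0.24,0.02,0,0,-7.9,1.0],[2.77,0.63,0.01,0,0,-7.9,1.0]]
now [ 0.4302 -0.0947  0.1017] th 16.3 tilt 0.05 t 4.45 w 0.0409 F 50.8 cf [ 0.9 -0.5 -1.3]
[[1.15,-1.86,0.01,0,0,7.8,1.0],[0.88,-1.99,0.02,0,0,7.7,1.0],[0.61,-2.1,0.01,0,0,7.8,1.0],[0.32,-2.16,0.01,0,0,7.8,1.0],[0.03,-2.18,0.02,0,0,7.8,1.0]]
[[-0.28,-2.17,0.01,0,0,7.7,1.0],[-0.56,-2.11,0.01,0,0,7.8,1.0],[-0.84,-2.02,0.02,0,0,7.8,1.0],[-1.11,-1.88,0.01,0,0,7.8,1.0],[-1.35,-1.71,0.01,0,0,7.7,1.0]]
```

>>> {"api": "servo_tool", "payload": {
  "increments": [
    [1.5,-2.4,0,0,0,-7.9,1],
    [1.8,-2.2,0,0,0,-7.9,1],
    [2.1,-1.9,0,0,0,-7.9,1],
    [2.3,-1.6,0,0,0,-7.9,1],
    [2.5,-1.3,0,0,0,-7.9,1]
  ]
}}

```text
clock: 4.95
position: [0.4679, 0.0424, 0.1011]
ee_rot: [0.0, 0.882, 0.471, 0.0]
contact_force: [1.0, -0.1, -1.9]
width: 0.0405
gripper_force: 50.8
```

>>> {"api": "servo_tool", "payload": {
  "increments": [
    [2.7,-0.9,0,0,0,-7.9,1],
    [2.8,-0.5,0,0,0,-7.9,1],
    [2.8,-0.2,0,0,0,-7.9,1],
    [2.8,0.2,0,0,0,-7.9,1],
    [2.8,0.6,0,0,0,-7.9,1]
  ]
}}

```text
clock: 5.45
position: [0.5045, 0.1792, 0.1009]
ee_rot: [-0.0, 0.671, 0.741, 0.0]
contact_force: [-0.1, 0.3, -1.0]
width: 0.0409
gripper_force: 50.8
```

>>> {"api": "servo_tool", "payload": {
  "increments": [
    [0,0,0,0,0,0,1],
    [0,0,0,0,0,0,1],
    [0,0,0,0,0,0,1],
    [0,0,0,0,0,0,1],
    [0,0,0,0,0,0,1]
  ]
}}

```text
clock: 5.95
position: [0.5046, 0.1771, 0.1004]
ee_rot: [0.0, 0.674, 0.739, -0.0]
contact_force: [-0.3, -0.5, -1.0]
width: 0.0407
gripper_force: 50.8
```

```bash
python3 plan.py 2.5 .5055,.179,.014,95.3,1
python3 - <<'E'
from h import *
c=optics.get_calibration("wrist");im=save("wrist","w1")
LT=np.array([.611,.189]);
t=np.radians(5.3);ex=np.array([np.cos(t),np.sin(t)]);ey=np.array([-ex[1],ex[0]])
for a,b in((-.045,-.1),(-.045,.1),(.045,.1),(.045,-.1)): print(proj("wrist",[*(LT+a*ex+b*ey),.03],c).round(0))
for n,z in(("long_tier",.03),("remote_center",.11)):
  for r in finder.silhouettes(n,"wrist")[:1]:
    k=max(cv2.findContours(r["region"].astype(np.uint8),0,2)[0],key=cv2.contourArea)
    P=np.array([ray("wrist",p[0],z,c)[:2] for p in k],np.float32); print(n,r["p"],cv2.minAreaRect(P))
E
```

```text
now [0.5046 0.1771 0.1004] th 95.2 tilt 0.02 t 5.95 w 0.0407 F 50.8 cf [-0.3 -0.5 -1. ]
[[0.05,0.03,2.16,0,0,0,1.0],[0.04,0.03,2.16,0,0,0,1.0],[0.05,0.02,2.16,0,0,0,1.0],[0.04,0.03,2.16,0,0,-0.1,1.0],[0,0,0,0,0,0,1.0]]
[360. 340.]
[382.  68.]
[527.  67.]
[472. 340.]
long_tier 0.97 ((0.6106206178665161, 0.19401903450489044), (0.09947459399700165, 0.19005374610424042), 5.657357215881348)
remote_center 0.61 ((0.5035243630409241, 0.1928310990333557), (0.04163576290011406, 0.11465278267860413), 5.208495616912842)
```

View pics/w1.png

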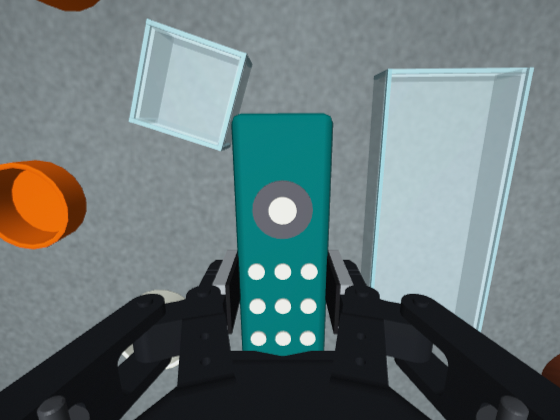

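The wrist view shows the remote held straight and parallel to the long tier, whose top edge is at (387,72)–(533,68) as predicted. I'll lower it and release.

>>> {"api": "servo_tool", "payload": {
  "increments": [
    [0.1,0.05,2.5,0,0,0,1],
    [0.1,0.05,2.5,0,0,0,1],
    [0,0,2,0,0,0,1],
    [0,0,1.2,0,0,0,1],
    [0,0,0.6,0,0,0,1]
  ]
}}

```text
clock: 6.6
position: [0.5049, 0.1797, 0.0115]
ee_rot: [-0.001, 0.674, 0.739, -0.001]
contact_force: [-11.8, -2.0, 43.1]
width: 0.041
gripper_force: 56.4
```

>>> {"api": "servo_tool", "payload": {
  "increments": [
    [0,0,0,0,0,0,1],
    [0,0,0,0,0,0,1],
    [0,0,0,0,0,0,-0.4],
    [0,0,0,0,0,0,-0.4],
    [0,0,0,0,0,0,-0.4]
  ]
}}

```text
clock: 7.1
position: [0.506, 0.1801, 0.0127]
ee_rot: [0.0, 0.673, 0.739, 0.0]
contact_force: [0.0, 0.5, -0.4]
width: 0.0593
gripper_force: 0.0
```

>>> {"api": "servo_tool", "payload": {
  "increments": [
    [0,0,-1,0,0,0,-0.4],
    [0,0,-2.5,0,0,0,-0.4],
    [0,0,-3,0,0,0,-0.4],
    [0,0,-3,0,0,0,-1],
    [0,0,-1,0,0,0,-1]
  ]
}}

```text
clock: 7.6
position: [0.5077, 0.1805, 0.121]
ee_rot: [0.002, 0.673, 0.739, 0.003]
contact_force: [-0.2, 1.0, 0.4]
width: 0.0848
gripper_force: 0.0
```

```bash
python3 - <<'E'
from h import *
c=optics.get_calibration("wrist");im=optics.get_image("wrist")
LT=np.array([.611,.189]);t=np.radians(5.3);ex=np.array([np.cos(t),np.sin(t)]);ey=np.array([-ex[1],ex[0]])
for n,z in(("long_tier",.03),("remote_center",.02),("small_tier_center",.035)):
  for r in finder.silhouettes(n,"wrist")[:1]:
    k=max(cv2.findContours(r["region"].astype(np.uint8),0,2)[0],key=cv2.contourArea)
    P=np.array([ray("wrist",p[0],z,c)[:2] for p in k],np.float32); q=cv2.minAreaRect(P);print(n,r["p"],q, (np.array(q[0])-LT)@ex,(np.array(q[0])-LT)@ey)
E
python3 plan.py 4 .405,.075,.10,105,-1; python3 plan.py 4 .434,.26,.10,76.6,-1
```

```text
long_tier 0.96 ((0.6117108464241028, 0.18856889009475708), (0.09886184334754944, 0.2010790854692459), 5.696293830871582) 0.0006679854658940255 -0.0004949280820610545
remote_center 0.92 ((0.5068097710609436, 0.1793651282787323), (0.041398338973522186, 0.14775080978870392), 5.585788249969482) -0.10463476302499018 3.043291658593253e-05
small_tier_center 0.71 ((0.43979698419570923, 0.26057326793670654), (0.060401808470487595, 0.06517703086137772), 77.35035705566406) -0.1638598064352339 0.08708139375682665
now [0.5048 0.1799 0.1166] th 95.3 tilt 0.08 t 7.8 w 0.0855 F 0.0 cf [-0.2 -0.7 -0.6]
[[-2.38,-2.73,0.42,0,0,-2.4,-1.0],[-2.26,-2.82,0.42,0,0,-2.4,-1.0],[-2.14,-2.92,0.42,-0.1,0,-2.5,-1.0],[-2.01,-3.01,0.41,0,0,-2.4,-1.0],[0,0,0,0,0,0,-1.0]]
now [0.5048 0.1799 0.1166] th 95.3 tilt 0.08 t 7.8 w 0.0855 F 0.0 cf [-0.2 -0.7 -0.6]
[[2.88,-2.1,0.56,0,0,6.2,-1.0],[2.63,-2.4,0.55,0,0,6.3,-1.0],[2.36,-2.68,0.56,-0.1,0,6.2,-1.0],[0,0,0,0,0,0,-1.0],[0,0,0,0,0,0,-1.0]]
```

The remote is at (-0.105, 0.000) in the long-tier frame, on target. Next is the small tier, with fingers along y (θ=167).

```bash
python3 plan.py 4 .436,.26,.12,167,-1
```

```text
now [0.5048 0.1799 0.1166] th 95.3 tilt 0.08 t 7.8 w 0.0855 F 0.0 cf [-0.2 -0.7 -0.6]
[[0.96,-0.68,-0.04,0,0,-8,-1.0],[1.04,-0.54,-0.03,0,0,-7.9,-1.0],[1.11,-0.39,-0.04,0,0,-8,-1.0],[1.15,-0.23,-0.04,0,0,-8,-1.0],[1.17,-0.07,-0.03,0,0,-7.9,-1.0]]
[[1.17,0.09,-0.04,0,0,-8,-1.0],[1.15,0.25,-0.04,0,0,-7.9,-1.0],[1.1,0.41,-0.04,0,-0.1,-8,-1.0],[1.03,0.56,-0.03,-0.1,0,-8,-1.0],[0,0,0,0,0,0,-1.0]]
```

>>> {"api": "servo_tool", "payload": {
  "increments": [
    [1,-0.7,0,0,0,-8,-1],
    [1,-0.5,0,0,0,-8,-1],
    [1.1,-0.4,0,0,0,-8,-1],
    [1.15,-0.2,0,0,0,-8,-1],
    [1.2,-0.1,0,0,0,-8,-1]
  ]
}}

```text
clock: 8.3
position: [0.4658, 0.2246, 0.1152]
ee_rot: [-0.002, 0.377, 0.926, -0.001]
contact_force: [-1.0, -0.1, 0.5]
width: 0.0855
gripper_force: 0.0
```

>>> {"api": "servo_tool", "payload": {
  "increments": [
    [1.2,0.1,0,0,0,-8,-1],
    [1.1,0.25,0,0,0,-8,-1],
    [1.1,0.4,0,0,0,-8,-1],
    [1,0.55,0,0,0,-7.7,-1],
    [0,0,0,0,0,0,-1]
  ]
}}

```text
clock: 8.8
position: [0.435, 0.26, 0.1155]
ee_rot: [-0.002, 0.112, 0.994, -0.001]
contact_force: [0.2, -0.6, -0.6]
width: 0.0857
gripper_force: 0.0
```

>>> {"api": "servo_tool", "payload": {
  "increments": [
    [0,0,0,0,0,0,-1],
    [0,0,0,0,0,0,-1],
    [0,0,0,0,0,0,-1],
    [0,0,0,0,0,0,-1],
    [0,0,0,0,0,0,-1]
  ]
}}

```text
clock: 9.3
position: [0.4372, 0.2596, 0.1173]
ee_rot: [0.0, 0.113, 0.994, -0.0]
contact_force: [0.6, 0.1, -0.4]
width: 0.0854
gripper_force: 0.0
```

```bash
python3 plan.py 4 .434,.26,.02,167,-1
python3 - <<'E'
from h import *
c=optics.get_calibration("wrist");im=save("wrist","w2")
t=np.radians(77)
for z in(.035,.0):
  for i in range(4):
    a=t+np.pi/4+i*np.pi/2; print(z,proj("wrist",[.434+.0424*np.cos(a),.26+.0424*np.sin(a),z],c).round(0))
E
```

```text
now [0.4372 0.2596 0.1173] th 167.0 tilt 0.01 t 9.3 w 0.0854 F 0.0 cf [ 0.6  0.1 -0.4]
[[0.11,-0.01,3.24,0,0,0,-1.0],[0.11,-0.01,3.24,0,0,0,-1.0],[0.11,-0.01,3.24,0,0,0,-1.0],[0,0,0,0,0,0,-1.0],[0,0,0,0,0,0,-1.0]]
0.035 [324. 175.]
0.035 [241. 175.]
0.035 [244. 252.]
0.035 [321. 252.]
0.0 [319. 168.]
0.0 [246. 168.]
0.0 [249. 236.]
0.0 [316. 236.]
```

View pics/w2.png

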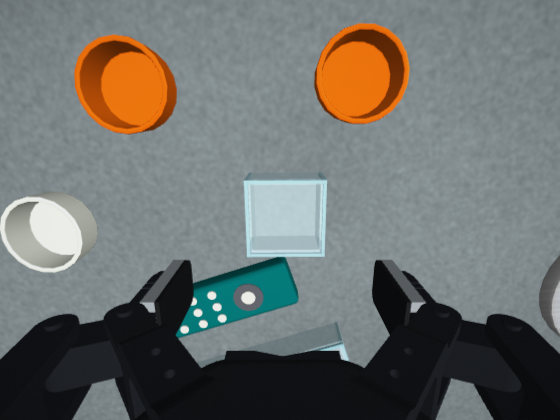

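The small tier sits at (246–326, 179–256), squarely between the fingers. I'll descend straight down.

>>> {"api": "servo_tool", "payload": {
  "increments": [
    [0,0,3,0,0,0,-1],
    [0,0,3,0,0,0,-1],
    [0,0,2.5,0,0,0,-1],
    [0,0,1.3,0,0,0,-1],
    [0,0,0,0,0,0,0]
  ],
  "squeeze": 35
}}

```text
clock: 9.85
position: [0.4356, 0.2592, 0.0175]
ee_rot: [-0.002, 0.113, 0.994, -0.001]
contact_force: [0.4, 0.7, 0.5]
width: 0.0732
gripper_force: 0.0
```

>>> {"api": "servo_tool", "payload": {
  "increments": [
    [0,0,0,0,0,0,1],
    [0,0,0,0,0,0,1],
    [0,0,0,0,0,0,1],
    [0,0,0,0,0,0,1],
    [0,0,0,0,0,0,1]
  ]
}}

```text
clock: 10.35
position: [0.4373, 0.2599, 0.0197]
ee_rot: [0.0, 0.113, 0.994, 0.0]
contact_force: [-0.3, 0.2, 2.6]
width: 0.0596
gripper_force: 39.5
```

>>> {"api": "servo_tool", "payload": {
  "increments": [
    [0,0,0,0,0,0,1],
    [0,0,-1,0,0,0,1],
    [0,0,-2.5,0,0,0,1],
    [0,0,-3,0,0,0,1],
    [0,0,-3,0,0,0,1]
  ]
}}

```text
clock: 10.85
position: [0.4367, 0.2597, 0.1156]
ee_rot: [-0.0, 0.113, 0.994, -0.0]
contact_force: [-0.0, 0.5, -0.8]
width: 0.0591
gripper_force: 39.2
```

```bash
python3 plan.py 2.8 .611,.189,.11,185.3,1
```

```text
now [0.4367 0.2597 0.1156] th 167.0 tilt 0.04 t 10.85 w 0.0591 F 39.2 cf [-0.   0.5 -0.8]
[[-2.65,-0.43,0.08,0,0,-2.6,1.0],[-2.63,-0.54,0.08,0,0,-2.6,1.0],[-2.61,-0.67,0.08,0,0,-2.6,1.0],[-2.57,-0.78,0.08,0,0,-2.6,1.0],[-2.53,-0.89,0.07,0,0,-2.7,1.0]]
[[-2.49,-1.02,0.08,0,0,-2.6,1.0],[-2.44,-1.13,0.08,0,0,-2.6,1.0],[0,0,0,0,0,0,1.0],[0,0,0,0,0,0,1.0],[0,0,0,0,0,0,1.0]]
```

>>> {"api": "servo_tool", "payload": {
  "increments": [
    [-2.65,-0.4,0.1,0,0,-2.6,1],
    [-2.65,-0.5,0.1,0,0,-2.6,1],
    [-2.6,-0.7,0.1,0,0,-2.6,1],
    [-2.6,-0.8,0.1,0,0,-2.6,1],
    [-2.5,-0.9,0.1,0,0,-2.6,1]
  ]
}}

```text
clock: 11.35
position: [0.5626, 0.209, 0.1099]
ee_rot: [0.0, -0.001, 1.0, 0.0]
contact_force: [-0.3, 0.0, -0.8]
width: 0.0592
gripper_force: 39.2
```

>>> {"api": "servo_tool", "payload": {
  "increments": [
    [-2.5,-1,0,0,0,-2.6,1],
    [-2.4,-1.1,0,0,0,-2.6,1],
    [0,0,0,0,0,0,1],
    [0,0,0,0,0,0,1],
    [0,0,0,0,0,0,1]
  ]
}}

```text
clock: 11.85
position: [0.61, 0.1898, 0.1093]
ee_rot: [-0.001, -0.046, 0.999, -0.0]
contact_force: [0.4, -0.2, -0.6]
width: 0.0596
gripper_force: 39.2
```

>>> {"api": "servo_tool", "payload": {
  "increments": [
    [0,0,0,0,0,0,1],
    [0,0,0,0,0,0,1],
    [0,0,0,0,0,0,1],
    [0,0,0,0,0,0,1],
    [0,0,0,0,0,0,1]
  ]
}}

```text
clock: 12.35
position: [0.6111, 0.1897, 0.1093]
ee_rot: [0.0, -0.046, 0.999, -0.0]
contact_force: [-0.4, 0.2, -0.3]
width: 0.0593
gripper_force: 39.2
```

```bash
python3 plan.py 2.8 .611,.189,.053,185.3,1;python3 - <<'E'
from h import *
c=optics.get_calibration("wrist");im=save("wrist","w3")
LT=np.array([.611,.189]);t=np.radians(5.3);ex=np.array([np.cos(t),np.sin(t)]);ey=np.array([-ex[1],ex[0]])
for a,b in((-.045,-.1),(-.045,.1),(.045,.1),(.045,-.1)): print(proj("wrist",[*(LT+a*ex+b*ey),.03],c).round(0))
E
```

```text
now [0.6111 0.1897 0.1093] th -174.8 tilt 0.01 t 12.35 w 0.0593 F 39.2 cf [-0.4  0.2 -0.3]
[[0,-0.02,1.88,0,0,0,1.0],[0.01,-0.03,1.88,0,0,0,1.0],[0,-0.02,1.87,0,0,-0.1,1.0],[0,0,0,0,0,0,1.0],[0,0,0,0,0,0,1.0]]
[139. 160.]
[425. 159.]
[410. 275.]
[154. 276.]
```

View pics/w3.png

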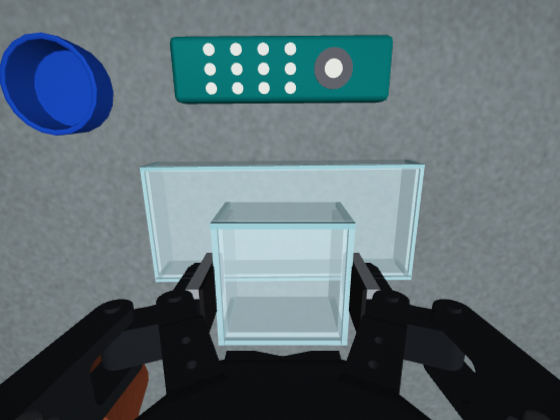

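The small tier is above the long tier (corners (142,165) to (411,281)). The wrist camera shows the same 3 mm offset for both tiers, so I shift 3 mm forward and lower.

>>> {"api": "servo_tool", "payload": {
  "increments": [
    [-0.3,0,1.5,0,0,0,1],
    [0,0,2,0,0,0,1],
    [0,0,1.2,0,0,0,1],
    [0,0,0.7,0,0,0,1],
    [0,0,0.3,0,0,0,1]
  ]
}}

```text
clock: 12.9
position: [0.6137, 0.1897, 0.0509]
ee_rot: [-0.001, -0.046, 0.999, -0.0]
contact_force: [-0.5, 0.3, -1.3]
width: 0.0594
gripper_force: 39.2
```

>>> {"api": "servo_tool", "payload": {
  "increments": [
    [0,0,0.1,0,0,0,1],
    [0,0,0.1,0,0,0,1],
    [0,0,0,0,0,0,1],
    [0,0,0,0,0,0,1],
    [0,0,0,0,0,0,1]
  ]
}}

```text
clock: 13.4
position: [0.6144, 0.1899, 0.0507]
ee_rot: [0.0, -0.046, 0.999, 0.0]
contact_force: [0.5, -0.1, -1.0]
width: 0.059
gripper_force: 39.2
```

>>> {"api": "servo_tool", "payload": {
  "increments": [
    [0,0,0.1,0,0,0,1],
    [0,0,0,0,0,0,1],
    [0,0,0,0,0,0,-1],
    [0,0,0,0,0,0,-1],
    [0,0,0,0,0,0,-1]
  ]
}}

```text
clock: 13.9
position: [0.6142, 0.1899, 0.0492]
ee_rot: [-0.0, -0.046, 0.999, -0.0]
contact_force: [-0.7, 0.2, -0.0]
width: 0.0855
gripper_force: 0.0
```

>>> {"api": "servo_tool", "payload": {
  "increments": [
    [0,0,-1,0,0,0,-1],
    [0,0,-2.5,0,0,0,-1],
    [0,0,-3,0,0,0,-1],
    [0,0,-3,0,0,0,-1],
    [0,0,0,0,0,0,-1]
  ]
}}

```text
clock: 14.4
position: [0.6174, 0.1906, 0.15]
ee_rot: [0.005, -0.046, 0.999, 0.001]
contact_force: [0.3, -0.1, 0.5]
width: 0.0856
gripper_force: 0.0
```

>>> {"api": "servo_tool", "payload": {
  "increments": [
    [0,0,0,0,0,0,-1],
    [0,0,0,0,0,0,-1],
    [0,0,0,0,0,0,-1],
    [0,0,0,0,0,0,-1],
    [0,0,0,0,0,0,-1]
  ]
}}

```text
clock: 14.9
position: [0.6138, 0.1898, 0.1434]
ee_rot: [-0.001, -0.046, 0.999, -0.0]
contact_force: [0.3, -0.1, 0.7]
width: 0.0854
gripper_force: 0.0
```

```bash
python3 - <<'E'
from h import *
c=optics.get_calibration("wrist");im=save("wrist","w4")
E
python3 plan.py 4 .407,.071,.13,192,-1
```

```text
now [0.614  0.1898 0.1436] th -174.8 tilt 0.06 t 14.95 w 0.0852 F 0.0 cf [ 0.8 -1.2 -0.6]
[[3.62,-1.66,0.23,0,0,-1.1,-1.0],[3.64,-1.58,0.23,0,0,-1.2,-1.0],[3.68,-1.51,0.23,0,0,-1.1,-1.0],[3.71,-1.44,0.24,0,0,-1.1,-1.0],[3.73,-1.37,0.23,0,-0.1,-1.1,-1.0]]
[[3.76,-1.3,0.22,0,0,-1.2,-1.0],[0,0,0,0,0,0,-1.0],[0,0,0,0,0,0,-1.0],[0,0,0,0,0,0,-1.0],[0,0,0,0,0,0,-1.0]]
```

View pics/w4.png

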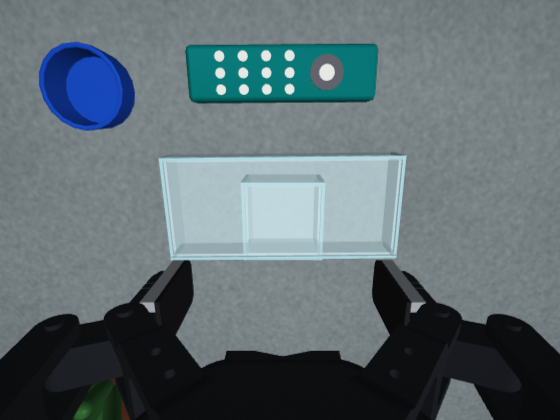

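Run:
```python
from h import *
f=lambda z,P:np.array([ray("wrist",p,z)[:2] for p in P])
L=f(.03,[(161,158),(405,156),(397,258),(173,260)]);S=f(.065,[(242,181),(324,180),(322,252),(244,252)])
print(L.round(3),S.round(3),L.mean(0),S.mean(0),S.mean(0)-L.mean(0))
im=optics.get_image("top")
for n,z in(("small_tier_center",.05),("cup_center",.035)):
  for r in finder.silhouettes(n,"top")[:2]+finder.tip_of(n,"top")[:2]:
    print(n,r["p"],ray("top",r["at"] if "at" in r else r["box"][:2],z))
im2=im[110:200,180:290];cv2.imwrite("pics/t1.png",cv2.resize(im2[:,:,::-1],None,fx=6,fy=6,interpolation=cv2.INTER_CUBIC))
```

```text
[[0.581 0.087]
 [0.561 0.284]
 [0.651 0.295]
 [0.67  0.096]] [[0.587 0.158]
 [0.581 0.216]
 [0.636 0.221]
 [0.641 0.162]] [0.61575256 0.19063936] [0.61114977 0.18927757] [-0.00460279 -0.00136179]
small_tier_center 0.65 [0.60489417 0.18899135 0.05      ]
small_tier_center 0.49 [0.57808756 0.5555592  0.05      ]
small_tier_center 0.7 [0.61399757 0.18999309 0.05      ]
cup_center 0.64 [ 0.4261195 -0.2677293  0.035    ]
cup_center 0.76 [ 0.42285002 -0.26854683  0.035     ]
```

View pics/t1.png

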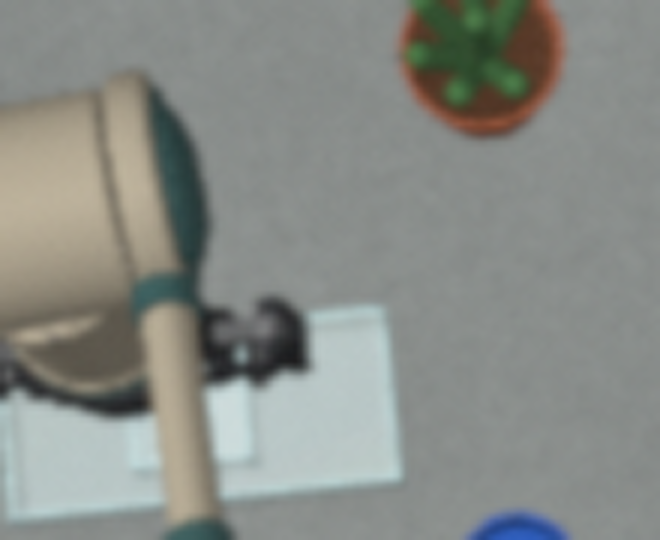

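The small tier is seated, with its near edge at .584, so its centre is within about 3 mm. The dish is next.

```bash
python3 plan.py 4 .407,.071,.13,99,-1
```

```text
now [0.6142 0.1899 0.1442] th -174.8 tilt 0.01 t 15.2 w 0.0856 F 0.0 cf [-0.3  0.   0.2]
[[1.97,-0.9,0.13,0,0,7.8,-1.0],[1.84,-1.17,0.13,0,0,7.9,-1.0],[1.65,-1.4,0.13,0,0,7.8,-1.0],[1.45,-1.62,0.13,0,0,7.9,-1.0],[1.22,-1.8,0.13,0,0,7.8,-1.0]]
[[0.95,-1.95,0.13,0,0,7.8,-1.0],[0.69,-2.06,0.13,0,0,7.9,-1.0],[0.39,-2.14,0.12,0,0,7.8,-1.0],[0.11,-2.17,0.13,0,0,7.9,-1.0],[-0.2,-2.16,0.13,0,0,7.8,-1.0]]
[[-0.49,-2.11,0.13,0,0,7.8,-1.0],[0,0,0,0,0,0,-1.0],[0,0,0,0,0,0,-1.0],[0,0,0,0,0,0,-1.0],[0,0,0,0,0,0,-1.0]]
```

>>> {"api": "servo_tool", "payload": {
  "increments": [
    [2,-0.9,0.1,0,0,7.8,-1],
    [1.8,-1.2,0.1,0,0,7.9,-1],
    [1.65,-1.4,0.1,0,0,7.8,-1],
    [1.45,-1.6,0.1,0,0,7.9,-1],
    [1.2,-1.8,0.1,0,0,7.8,-1]
  ]
}}

```text
clock: 15.7
position: [0.5195, 0.1353, 0.1394]
ee_rot: [0.0, 0.295, 0.956, 0.0]
contact_force: [0.2, -1.2, -0.9]
width: 0.0853
gripper_force: 0.0
```

>>> {"api": "servo_tool", "payload": {
  "increments": [
    [0.95,-1.95,0.1,0,0,7.8,-1],
    [0.7,-2.05,0.1,0,0,7.9,-1],
    [0.4,-2.15,0.1,0,0,7.8,-1],
    [0.1,-2.15,0.1,0,0,7.9,-1],
    [-0.2,-2.15,0.1,0,0,7.8,-1]
  ]
}}

```text
clock: 16.2
position: [0.4256, 0.0814, 0.1345]
ee_rot: [0.0, 0.598, 0.801, 0.0]
contact_force: [-0.1, 0.3, 0.8]
width: 0.0857
gripper_force: 0.0
```

>>> {"api": "servo_tool", "payload": {
  "increments": [
    [-0.5,-2.1,0.1,0,0,7.8,-1],
    [0,0,0,0,0,0,-1],
    [0,0,0,0,0,0,-1],
    [0,0,0,0,0,0,-1],
    [0,0,0,0,0,0,-1]
  ]
}}

```text
clock: 16.7
position: [0.4088, 0.0712, 0.1335]
ee_rot: [0.0, 0.649, 0.761, 0.0]
contact_force: [0.3, 0.3, -0.4]
width: 0.0852
gripper_force: 0.0
```

```bash
python3 plan.py 4 .407,.071,.016,99,-1
python3 - <<'E'
from h import *
c=optics.get_calibration("wrist");im=save("wrist","w5")
print(proj("wrist",(.407,.071,.028),c))
for r in finder.silhouettes("dish_center","wrist")[:3]+finder.tip_of("dish_center","wrist")[:3]:
    print(r["p"],r.get("box",r.get("at")), ray("wrist",r["at"] if "at" in r else r["box"][:2],.014 if "at" in r else .02,c))
E
```

```text
now [0.4088 0.0712 0.1335] th 99.1 tilt 0.06 t 16.7 w 0.0852 F 0.0 cf [ 0.3  0.3 -0.4]
[[0,-0.07,3.92,0,0,0,-1.0],[0.01,-0.06,3.91,0,0,0.1,-1.0],[0,-0.07,3.92,0.1,0,0,-1.0],[0,0,0,0,0,0,-1.0],[0,0,0,0,0,0,-1.0]]
[279.68404536 210.34473643]
0.93 [284.5, 207.3, 75.6, 82.6] [0.4109108  0.07200735 0.02      ]
0.86 [411.1, 272.8, 80.1, 59.4] [0.53363026 0.02939588 0.02      ]
0.68 [184.4, 55.2, 94.4, 96.0] [0.31901017 0.17578415 0.02      ]
0.88 [286.0, 203.8] [0.41200157 0.07367673 0.014     ]
0.79 [406.1, 274.6] [0.53282785 0.02421601 0.014     ]
0.74 [190.2, 59.2] [0.32165619 0.17458036 0.014     ]
```

View pics/w5.png

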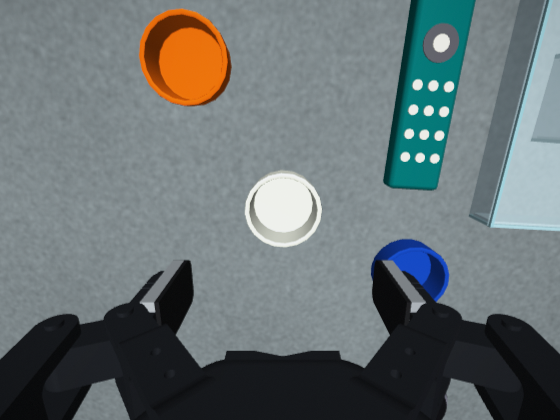

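The white dish rim is at (284,210), centred between the fingers. I'll descend and grip.

>>> {"api": "servo_tool", "payload": {
  "increments": [
    [0,0,3.5,0,0,0,-1],
    [0,0,3.5,0,0,0,-1],
    [0,0,3,0,0,0,-1],
    [0,0,1.8,0,0,0,-1],
    [0,0,0,0,0,0,0]
  ],
  "squeeze": 40
}}

```text
clock: 17.35
position: [0.4059, 0.071, 0.0133]
ee_rot: [-0.002, 0.649, 0.761, -0.002]
contact_force: [-0.3, -0.4, 0.4]
width: 0.0733
gripper_force: 0.0
```

>>> {"api": "servo_tool", "payload": {
  "increments": [
    [0,0,0,0,0,0,1],
    [0,0,0,0,0,0,1],
    [0,0,0,0,0,0,1],
    [0,0,0,0,0,0,1],
    [0,0,0,0,0,0,1]
  ]
}}

```text
clock: 17.85
position: [0.4079, 0.0709, 0.0157]
ee_rot: [0.0, 0.649, 0.761, 0.0]
contact_force: [0.1, -0.4, -0.4]
width: 0.0607
gripper_force: 43.5
```

>>> {"api": "servo_tool", "payload": {
  "increments": [
    [0,0,0,0,0,0,1],
    [0,0,-1,0,0,0,1],
    [0,0,-2.5,0,0,0,1],
    [0,0,-3,0,0,0,1],
    [0,0,-3,0,0,0,1]
  ]
}}

```text
clock: 18.35
position: [0.4072, 0.0709, 0.1118]
ee_rot: [-0.0, 0.649, 0.761, -0.0]
contact_force: [0.6, 0.4, -0.7]
width: 0.061
gripper_force: 44.1
```

```bash
python3 plan.py 3 .575,-.2,.12,99,1
```

```text
now [0.4072 0.0709 0.1118] th 99.0 tilt 0.03 t 18.35 w 0.061 F 44.1 cf [ 0.6  0.4 -0.7]
[[-2.67,1.12,-0.08,0,0,0,1.0],[-2.67,1.12,-0.07,0,0,0,1.0],[-2.67,1.12,-0.08,0,0,0,1.0],[-2.68,1.12,-0.07,0,0,0,1.0],[-2.67,1.12,-0.08,0,0,0,1.0]]
[[-2.67,1.12,-0.07,0,0,0,1.0],[-2.67,1.12,-0.08,0,0,0,1.0],[-2.67,1.12,-0.07,0,0,0,1.0],[-2.67,1.12,-0.08,0,0,0,1.0],[-2.68,1.12,-0.07,0,0,0,1.0]]
[[-2.67,1.12,-0.08,0,0,0,1.0],[0,0,0,0,0,0,1.0],[0,0,0,0,0,0,1.0],[0,0,0,0,0,0,1.0],[0,0,0,0,0,0,1.0]]
```

>>> {"api": "servo_tool", "payload": {
  "increments": [
    [-2.65,1.1,0,0,0,0,1],
    [-2.65,1.1,0,0,0,0,1],
    [-2.65,1.1,0,0,0,0,1],
    [-2.65,1.1,0,0,0,0,1],
    [-2.65,1.1,0,0,0,0,1]
  ]
}}

```text
clock: 18.85
position: [0.4831, -0.0523, 0.111]
ee_rot: [0.0, 0.649, 0.761, 0.0]
contact_force: [1.1, 0.9, -1.1]
width: 0.0612
gripper_force: 44.1
```

>>> {"api": "servo_tool", "payload": {
  "increments": [
    [-2.65,1.1,0,0,0,0,1],
    [-2.65,1.1,0,0,0,0,1],
    [-2.65,1.1,0,0,0,0,1],
    [-2.65,1.1,0,0,0,0,1],
    [-2.65,1.1,0,0,0,0,1]
  ]
}}

```text
clock: 19.35
position: [0.5581, -0.1745, 0.1108]
ee_rot: [-0.0, 0.649, 0.761, 0.0]
contact_force: [-0.3, -0.5, -1.8]
width: 0.0609
gripper_force: 44.1
```

>>> {"api": "servo_tool", "payload": {
  "increments": [
    [-2.65,1.1,0,0,0,0,1],
    [0,0,0,0,0,0,1],
    [0,0,0,0,0,0,1],
    [0,0,0,0,0,0,1],
    [0,0,0,0,0,0,1]
  ]
}}

```text
clock: 19.85
position: [0.5721, -0.1969, 0.1105]
ee_rot: [-0.0, 0.649, 0.761, -0.0]
contact_force: [0.1, -0.6, -1.5]
width: 0.0613
gripper_force: 44.1
```

```bash
python3 plan.py 3 .575,-.2,.025,99,1;  python3 - <<'E'
from h import *
c=optics.get_calibration("wrist");im=save("wrist","w6")
for p in((.558,-.098,.043),(.590,-.301,.043),(.574,-.2,.028)): print(proj("wrist",p,c))
for r in finder.silhouettes("speaker_a","wrist")[:3]: print(r["p"],r["box"])
E
```

```text
now [ 0.5721 -0.1969  0.1105] th 99.1 tilt 0.05 t 19.85 w 0.0613 F 44.1 cf [ 0.1 -0.6 -1.5]
[[-0.12,0.08,2.85,0,0,0,1.0],[-0.12,0.08,2.85,0,0,0.1,1.0],[-0.12,0.08,2.85,0,0,0,1.0],[0,0,0,0,0,0,1.0],[0,0,0,0,0,0,1.0]]
[284.60525877  70.86587004]
[283.71151501 350.84682784]
[283.90186088 223.23787263]
0.62 [291.8, 342.8, 84.6, 24.2]
0.56 [291.2, 73.2, 108.6, 121.1]
```

View pics/w6.png

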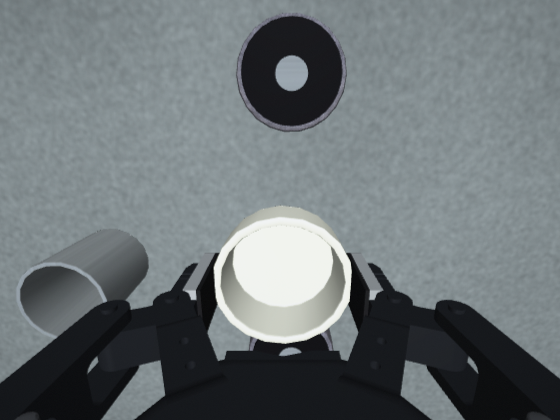

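Speaker b is at (292,72) and speaker a at about (290,352), a few pixels right of prediction. I'll shift slightly and lower the dish.

>>> {"api": "servo_tool", "payload": {
  "increments": [
    [-0.2,0.2,2.5,0,0,0,1],
    [-0.2,0.2,2.5,0,0,0,1],
    [0,0,2.5,0,0,0,1],
    [0,0,1.2,0,0,0,1],
    [0,0,0.5,0,0,0,1]
  ]
}}

```text
clock: 20.45
position: [0.5766, -0.2006, 0.0171]
ee_rot: [-0.001, 0.649, 0.761, -0.0]
contact_force: [0.1, -0.2, -1.5]
width: 0.0611
gripper_force: 44.1
```

>>> {"api": "servo_tool", "payload": {
  "increments": [
    [0,0,0.1,0,0,0,1],
    [0,0,0,0,0,0,1],
    [0,0,0,0,0,0,1],
    [0,0,0,0,0,0,1],
    [0,0,0,0,0,0,1]
  ]
}}

```text
clock: 20.95
position: [0.5778, -0.2015, 0.018]
ee_rot: [0.001, 0.649, 0.761, 0.0]
contact_force: [-1.0, -0.2, -0.9]
width: 0.0608
gripper_force: 44.1
```

>>> {"api": "servo_tool", "payload": {
  "increments": [
    [0,0,0.15,0,0,0,1],
    [0,0,0,0,0,0,1],
    [0,0,0,0,0,0,-1],
    [0,0,0,0,0,0,-1],
    [0,0,0,0,0,0,-1]
  ]
}}

```text
clock: 21.45
position: [0.5777, -0.2014, 0.016]
ee_rot: [0.0, 0.649, 0.761, 0.0]
contact_force: [-0.1, -0.7, -0.2]
width: 0.085
gripper_force: 0.0
```

>>> {"api": "servo_tool", "payload": {
  "increments": [
    [0,0,-1,0,0,0,-1],
    [0,0,-2.5,0,0,0,-1],
    [0,0,-3.5,0,0,0,-1],
    [0,0,-3.5,0,0,0,-1],
    [0,0,-3.5,0,0,0,-1]
  ]
}}

```text
clock: 21.95
position: [0.5774, -0.2012, 0.158]
ee_rot: [0.0, 0.649, 0.761, 0.0]
contact_force: [0.3, 0.1, -0.8]
width: 0.085
gripper_force: 0.0
```

```bash
python3 plan.py 3.5 .434,-.258,.17,99,-1
```

```text
now [ 0.5774 -0.2012  0.158 ] th 99.0 tilt 0.04 t 21.95 w 0.085 F 0.0 cf [ 0.3  0.1 -0.8]
[[-0.67,-3.01,-0.24,0,0,0,-1.0],[-0.67,-3.01,-0.24,0,0,0,-1.0],[-0.67,-3.01,-0.25,0,0,0,-1.0],[-0.67,-3.01,-0.24,0,0,0,-1.0],[-0.67,-3.01,-0.24,0,0,0,-1.0]]
```

>>> {"api": "servo_tool", "payload": {
  "increments": [
    [-0.7,-3,-0.2,0,0,0,-1],
    [-0.7,-3,-0.2,0,0,0,-1],
    [-0.7,-3,-0.2,0,0,0,-1],
    [-0.6,-3,-0.2,0,0,0,-1],
    [-0.6,-3,-0.2,0,0,0,-1]
  ]
}}

```text
clock: 22.45
position: [0.4335, -0.2578, 0.1668]
ee_rot: [0.001, 0.649, 0.761, -0.0]
contact_force: [0.2, 0.3, 0.3]
width: 0.0855
gripper_force: 0.0
```

>>> {"api": "servo_tool", "payload": {
  "increments": [
    [0,0,0,0,0,0,-1],
    [0,0,0,0,0,0,-1],
    [0,0,0,0,0,0,-1],
    [0,0,0,0,0,0,-1],
    [0,0,0,0,0,0,-1]
  ]
}}

```text
clock: 22.95
position: [0.4353, -0.2572, 0.1657]
ee_rot: [-0.0, 0.649, 0.761, 0.0]
contact_force: [0.3, 0.1, 0.5]
width: 0.0855
gripper_force: 0.0
```

```bash
python3 plan.py 3.5 .434,-.258,.04,99,-1
python3 - <<'E'
from h import *
c=optics.get_calibration("wrist");im=save("wrist","w7")
print(proj("wrist",(.434,-.258,.07),c))
for r in finder.silhouettes("cup_center","wrist")[:2]+finder.tip_of("cup_center","wrist")[:2]:
    print(r["p"],r.get("box",r.get("at")), ray("wrist",r["at"] if "at" in r else r["box"][:2],.035,c))
E
```

```text
now [ 0.4353 -0.2572  0.1657] th 99.1 tilt 0.01 t 22.95 w 0.0855 F 0.0 cf [0.3 0.1 0.5]
[[-0.02,-0.03,3.14,0,0,0,-1.0],[-0.01,-0.04,3.14,0,0,0,-1.0],[-0.02,-0.03,3.14,0,0,0.1,-1.0],[-0.01,-0.04,3.15,0,0,0,-1.0],[0,0,0,0,0,0,-1.0]]
[280.31961183 214.64045718]
0.75 [281.9, 214.6, 72.9, 83.2] [ 0.43684202 -0.26825689  0.035     ]
0.43 [467.4, 46.0, 110.4, 86.9] [ 0.55916292 -0.10845605  0.035     ]
0.95 [283.2, 208.5] [ 0.43709876 -0.26236266  0.035     ]
0.68 [447.2, 44.1] [ 0.54306524 -0.10966001  0.035     ]
```

View pics/w7.png

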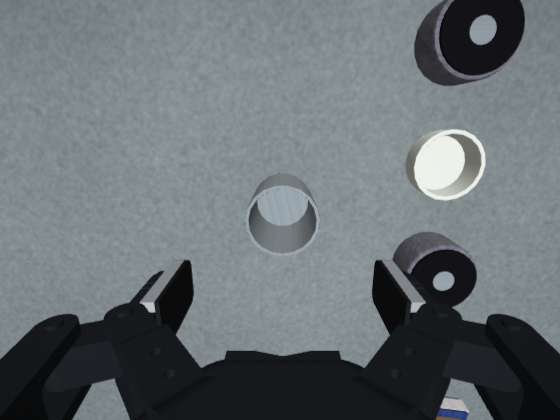

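The cup rim is centred at (283,219), about 3 mm back from the TCP axis. The dish is visible midway between the speakers at (446,165). I'll descend onto the cup.

>>> {"api": "servo_tool", "payload": {
  "increments": [
    [-0.15,0,3.5,0,0,0,-1],
    [-0.15,0,3.5,0,0,0,-1],
    [0,0,3.5,0,0,0,-1],
    [0,0,2.5,0,0,0,-1],
    [0,0,0,0,0,0,-0.3]
  ],
  "squeeze": 40
}}

```text
clock: 23.6
position: [0.4328, -0.2586, 0.0327]
ee_rot: [-0.004, 0.649, 0.761, -0.0]
contact_force: [-0.6, 0.2, 0.1]
width: 0.0734
gripper_force: 0.0
```

>>> {"api": "servo_tool", "payload": {
  "increments": [
    [0,0,0,0,0,0,1],
    [0,0,0,0,0,0,1],
    [0,0,0,0,0,0,1],
    [0,0,0,0,0,0,1],
    [0,0,0,0,0,0,1]
  ]
}}

```text
clock: 24.1
position: [0.4353, -0.2606, 0.0365]
ee_rot: [0.001, 0.649, 0.761, -0.0]
contact_force: [0.6, -0.2, -1.3]
width: 0.0582
gripper_force: 43.0
```

>>> {"api": "servo_tool", "payload": {
  "increments": [
    [0,0,0,0,0,0,1],
    [0,0,-2,0,0,0,1],
    [0,0,-3.5,0,0,0,1],
    [0,0,-3.5,0,0,0,1],
    [0,0,-3,0,0,0,1]
  ]
}}

```text
clock: 24.6
position: [0.4351, -0.2605, 0.1575]
ee_rot: [0.001, 0.649, 0.761, 0.0]
contact_force: [0.9, -0.4, -0.9]
width: 0.0586
gripper_force: 43.6
```

>>> {"api": "servo_tool", "payload": {
  "increments": [
    [0,0,-2,0,0,0,1],
    [0,0,0,0,0,0,1],
    [0,0,0,0,0,0,1],
    [0,0,0,0,0,0,1],
    [0,0,0,0,0,0,1]
  ]
}}

```text
clock: 25.1
position: [0.4342, -0.2598, 0.1742]
ee_rot: [-0.002, 0.649, 0.761, -0.0]
contact_force: [0.9, 0.7, -1.3]
width: 0.0583
gripper_force: 43.6
```

```bash
python3 plan.py 3 .614,.1895,.175,99,1;  python3 - <<'E'
from h import *
im=optics.get_image("top");c=optics.get_calibration("top")
for n,z in(("dish_center",.02),("speaker_a",.03)):
  for r in finder.silhouettes(n,"top")[:4]:
    M=cv2.moments(r["region"].astype(np.uint8),True); print(n,round(r["p"],2),ray("top",(M['m10']/M['m00'],M['m01']/M['m00']),z,c)[:2].round(3))
im=optics.get_image("wrist")
E
```

```text
now [ 0.4342 -0.2598  0.1742] th 99.0 tilt 0.18 t 25.1 w 0.0583 F 43.6 cf [ 0.9  0.7 -1.3]
[[2.44,1.46,0,0,0,0,1.0],[2.45,1.46,0,0,0,0,1.0],[2.44,1.46,-0.01,0,0,0,1.0],[2.45,1.46,0,0,0,0,1.0],[2.44,1.46,0,0,0,0,1.0]]
[[2.44,1.46,0,0,0,0,1.0],[2.45,1.46,0,-0.1,-0.1,0,1.0],[2.44,1.46,-0.01,0,0,0,1.0],[2.45,1.46,0,0,0,0,1.0],[2.44,1.45,-0.01,0,0,0,1.0]]
[[2.45,1.46,0,0,0,0,1.0],[2.44,1.46,0,0,0,0,1.0],[2.44,1.46,-0.01,0,0,0,1.0],[2.45,1.46,0,0,0,0,1.0],[2.44,1.46,-0.01,0,0,0,1.0]]
[[2.45,1.46,0,0,0,0,1.0],[2.44,1.46,0,0,0,0,1.0],[0,0,0,0,0,0,1.0],[0,0,0,0,0,0,1.0],[0,0,0,0,0,0,1.0]]
dish_center 0.87 [0.53  0.028]
dish_center 0.69 [0.318 0.173]
dish_center 0.65 [0.348 0.336]
dish_center 0.61 [ 0.575 -0.201]
speaker_a 0.75 [ 0.558 -0.097]
speaker_a 0.69 [ 0.592 -0.304]
```

The dish is midway between the speakers. Now I'll carry the cup.

>>> {"api": "servo_tool", "payload": {
  "increments": [
    [2.45,1.45,0,0,0,0,1],
    [2.45,1.45,0,0,0,0,1],
    [2.45,1.45,0,0,0,0,1],
    [2.45,1.45,0,0,0,0,1],
    [2.45,1.45,0,0,0,0,1]
  ]
}}

```text
clock: 25.8
position: [0.4876, -0.127, 0.1756]
ee_rot: [-0.0, 0.649, 0.761, -0.0]
contact_force: [1.1, -0.4, -0.9]
width: 0.0586
gripper_force: 43.6
```

>>> {"api": "servo_tool", "payload": {
  "increments": [
    [2.45,1.45,0,0,0,0,1],
    [2.45,1.45,0,0,0,0,1],
    [2.45,1.45,0,0,0,0,1],
    [2.45,1.45,0,0,0,0,1],
    [2.45,1.45,0,0,0,0,1]
  ]
}}

```text
clock: 26.3
position: [0.5401, 0.0055, 0.1756]
ee_rot: [-0.0, 0.649, 0.761, -0.0]
contact_force: [0.2, -0.1, -1.1]
width: 0.0586
gripper_force: 43.6
```

>>> {"api": "servo_tool", "payload": {
  "increments": [
    [2.45,1.45,0,0,0,0,1],
    [2.45,1.45,0,0,0,0,1],
    [2.45,1.45,0,0,0,0,1],
    [2.45,1.45,0,0,0,0,1],
    [2.45,1.45,0,0,0,0,1]
  ]
}}

```text
clock: 26.8
position: [0.5924, 0.1378, 0.1753]
ee_rot: [-0.0, 0.649, 0.761, -0.0]
contact_force: [1.8, 0.8, -1.2]
width: 0.0587
gripper_force: 43.6
```

>>> {"api": "servo_tool", "payload": {
  "increments": [
    [2.4,1.45,0,0,0,0,1],
    [2.0,1.45,0,0,0,0,1],
    [0,0,0,0,0,0,1],
    [0,0,0,0,0,0,1],
    [0,0,0,0,0,0,1]
  ]
}}

```text
clock: 27.3
position: [0.6133, 0.1839, 0.1754]
ee_rot: [-0.0, 0.649, 0.76, -0.001]
contact_force: [0.4, 0.7, -1.2]
width: 0.0586
gripper_force: 43.7
```

```bash
python3 plan.py 3 .614,.1895,.105,99,1;  python3 - <<'E'
from h import *
c=optics.get_calibration("wrist");im=save("wrist","w8")
t=np.radians(5.3);ex=np.array([np.cos(t),np.sin(t)]);ey=np.array([-ex[1],ex[0]])
for a,b in((-1,-1),(-1,1),(1,1),(1,-1)): print("ST",proj("wrist",[*(np.array([.613,.1895])+.03*(a*ex+b*ey)),.065],c).round(0))
s=manip.get_state()["position"]; print("rim",proj("wrist",[s[0],s[1],s[2]+.034],c))
E
```

```text
now [0.6133 0.1839 0.1754] th 99.0 tilt 0.09 t 27.3 w 0.0586 F 43.7 cf [ 0.4  0.7 -1.2]
[[0.18,0.06,2.35,0,0,0,1.0],[0.18,0.05,2.34,-0.1,0,0,1.0],[0.19,0.05,2.35,0,0,0,1.0],[0,0,0,0,0,0,1.0],[0,0,0,0,0,0,1.0]]
ST [246. 234.]
ST [248. 164.]
ST [322. 169.]
ST [315. 238.]
rim [281.58780512 312.17601074]
```

View pics/w8.png

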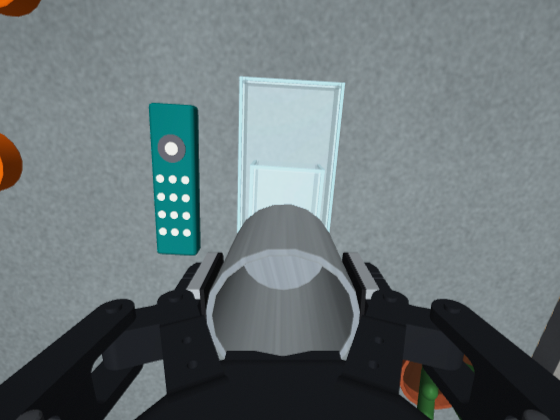

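The small tier's far edge is at (254,166)–(325,170), about 3 mm beyond the estimate in x. The cup is upright and centred at column 283. I'll adjust slightly and lower.

>>> {"api": "servo_tool", "payload": {
  "increments": [
    [0.3,0.15,1.5,0,0,0,1],
    [0.3,0.15,2.2,0,0,0,1],
    [0,0,2,0,0,0,1],
    [0,0,1,0,0,0,1],
    [0,0,0.4,0,0,0,1]
  ]
}}

```text
clock: 27.85
position: [0.6151, 0.1902, 0.1038]
ee_rot: [-0.001, 0.65, 0.76, -0.001]
contact_force: [-0.8, 0.5, -1.7]
width: 0.0584
gripper_force: 43.7
```

>>> {"api": "servo_tool", "payload": {
  "increments": [
    [0,0,0.1,0,0,0,1],
    [0,0,0,0,0,0,1],
    [0,0,0,0,0,0,1],
    [0,0,0,0,0,0,1],
    [0,0,0,0,0,0,1]
  ]
}}

```text
clock: 28.35
position: [0.6161, 0.1911, 0.1043]
ee_rot: [0.0, 0.649, 0.761, 0.0]
contact_force: [-0.1, -0.6, -0.7]
width: 0.0589
gripper_force: 43.7
```

Run:
```python
from h import *
im=save("scene","s1"); p=proj("scene",(.614,.19,.1)).astype(int); x,y=p
cv2.imwrite("pics/s1c.png",cv2.resize(im[y-60:y+60,x-80:x+80,::-1],None,fx=4.5,fy=4.5,interpolation=cv2.INTER_CUBIC))
```

```text
(no output)
```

View pics/s1c.png

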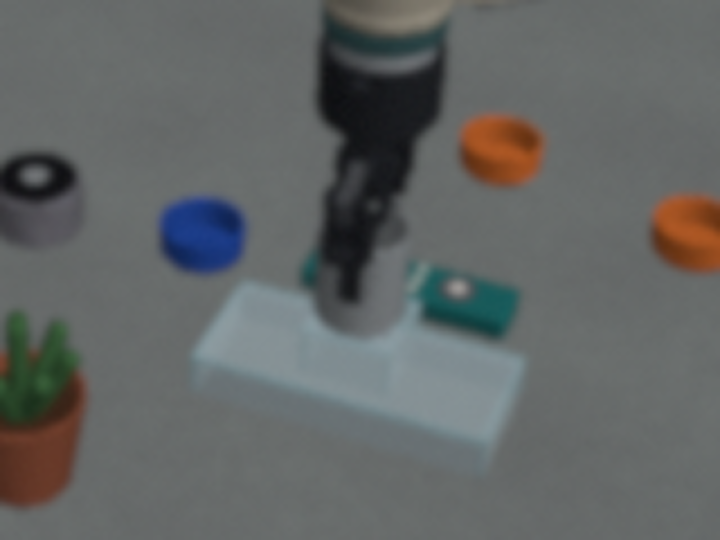

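The cup hangs centred just above the small tier (foot at about (362,325)). I'll lower it to contact and release.

>>> {"api": "servo_tool", "payload": {
  "increments": [
    [0,0,0.1,0,0,0,1],
    [0,0,0.1,0,0,0,1],
    [0,0,0.1,0,0,0,1],
    [0,0,0,0,0,0,1],
    [0,0,0,0,0,0,1]
  ]
}}

```text
clock: 28.9
position: [0.6159, 0.191, 0.1011]
ee_rot: [0.0, 0.649, 0.761, 0.0]
contact_force: [-1.5, -0.1, 3.0]
width: 0.0586
gripper_force: 43.8
```

Contact force has appeared, so I'll open, rise and back away.

>>> {"api": "servo_tool", "payload": {
  "increments": [
    [0,0,0,0,0,0,-0.2],
    [0,0,0,0,0,0,-1],
    [0,0,0,0,0,0,-1],
    [0,0,0,0,0,0,-1],
    [0,0,0,0,0,0,-1]
  ]
}}

```text
clock: 29.4
position: [0.6159, 0.191, 0.1006]
ee_rot: [0.0, 0.649, 0.761, -0.0]
contact_force: [0.8, 0.3, 0.3]
width: 0.0855
gripper_force: 0.0
```

>>> {"api": "servo_tool", "payload": {
  "increments": [
    [0,0,-1,0,0,0,-1],
    [0,0,-2,0,0,0,-1],
    [0,0,-3,0,0,0,-1],
    [0,0,-3.5,0,0,0,-1],
    [0,0,-3.5,0,0,0,-1]
  ]
}}

```text
clock: 29.9
position: [0.6157, 0.1911, 0.2327]
ee_rot: [0.0, 0.649, 0.761, 0.0]
contact_force: [0.1, -0.4, -0.3]
width: 0.0851
gripper_force: 0.0
```

>>> {"api": "servo_tool", "payload": {
  "increments": [
    [-3,-3,-1,0,0,0,-1],
    [-3,-3,0,0,0,0,-1],
    [-3,-3,0,0,0,0,-1],
    [-3,-3,0,0,0,0,-1],
    [-3,-3,0,0,0,0,-1]
  ]
}}

```text
clock: 30.4
position: [0.4902, 0.0183, 0.2417]
ee_rot: [0.001, 0.649, 0.761, 0.0]
contact_force: [1.1, -0.6, 0.5]
width: 0.0857
gripper_force: 0.0
```

>>> {"api": "servo_tool", "payload": {
  "increments": [
    [-3,-1,0,0,0,0,-1],
    [-3,-1,0,0,0,0,-1],
    [-3,0,0,0,0,0,-1],
    [0,0,0,0,0,0,-1],
    [0,0,0,0,0,0,-1]
  ]
}}

```text
clock: 30.9
position: [0.4857, -0.0729, 0.2414]
ee_rot: [0.0, 0.65, 0.76, 0.0]
contact_force: [-0.3, -0.1, 0.3]
width: 0.085
gripper_force: 0.0
```

Run:
```python
from h import *
im=save("top","t9");c=optics.get_calibration("top")
cv2.imwrite("pics/t9c.png",cv2.resize(im[110:290,150:410,::-1],None,fx=3,fy=3,interpolation=cv2.INTER_CUBIC))
LT=np.array([.611,.189]);t=np.radians(5.3);ex=np.array([np.cos(t),np.sin(t)]);ey=np.array([-ex[1],ex[0]])
for n,z in dict(long_tier=.03,small_tier_center=.065,cup_center=.1,remote_center=.02,dish_center=.02,plant=0,lamp=0,books=0).items():
  for r in finder.silhouettes(n,"top")[:4]:
    k=max(cv2.findContours(r["region"].astype(np.uint8),0,2)[0],key=cv2.contourArea)
    P=np.array([ray("top",p[0],z,c)[:2] for p in k],np.float32); q=cv2.minAreaRect(P); d=np.array(q[0])-LT
    print(n,round(r["p"],2),np.round([*q[0],*q[1],q[2]],3),"LT",round(d@ex,3),round(d@ey,3))
```

```text
long_tier 0.62 [0.61  0.19  0.093 0.2   5.495] LT -0.001 0.001
small_tier_center 0.74 [ 5.8000e-01 -2.0300e-01  5.9000e-02  3.4000e-02  5.3719e+01] LT -0.067 -0.388
small_tier_center 0.49 [0.608 0.188 0.064 0.064 7.942] LT -0.003 -0.001
small_tier_center 0.24 [ 0.79   0.043  0.085  0.079 34.146] LT 0.165 -0.162
cup_center 0.87 [ 0.616  0.189  0.071  0.057 45.021] LT 0.005 -0.0
cup_center 0.61 [ 0.581  0.536  0.195  0.112 65.603] LT 0.003 0.348
remote_center 0.7 [0.503 0.178 0.043 0.15  5.502] LT -0.108 -0.001
dish_center 0.92 [3.1800e-01 1.7500e-01 6.0000e-02 5.9000e-02 8.9885e+01] LT -0.293 0.013
dish_center 0.87 [5.3100e-01 2.9000e-02 5.2000e-02 5.5000e-02 8.9838e+01] LT -0.095 -0.152
dish_center 0.7 [0.349 0.336 0.057 0.057 1.118] LT -0.247 0.171
dish_center 0.48 [ 5.8400e-01 -2.1000e-01  6.2000e-02  3.8000e-02  4.8588e+01] LT -0.063 -0.395
plant 0.97 [8.1100e-01 4.7000e-02 8.2000e-02 9.7000e-02 8.9851e+01] LT 0.186 -0.16
plant 0.67 [ 0.632  0.204  0.074  0.061 45.021] LT 0.023 0.013
lamp 0.89 [ 0.596  0.574  0.209  0.117 64.871] LT 0.021 0.385
books 0.71 [0.603 0.195 0.035 0.065 6.147] LT -0.007 0.007
books 0.57 [ 0.594 -0.552  0.151  0.202 89.692] LT -0.085 -0.736
books 0.49 [ 0.632  0.204  0.076  0.061 45.021] LT 0.022 0.013
```

View pics/t9c.png

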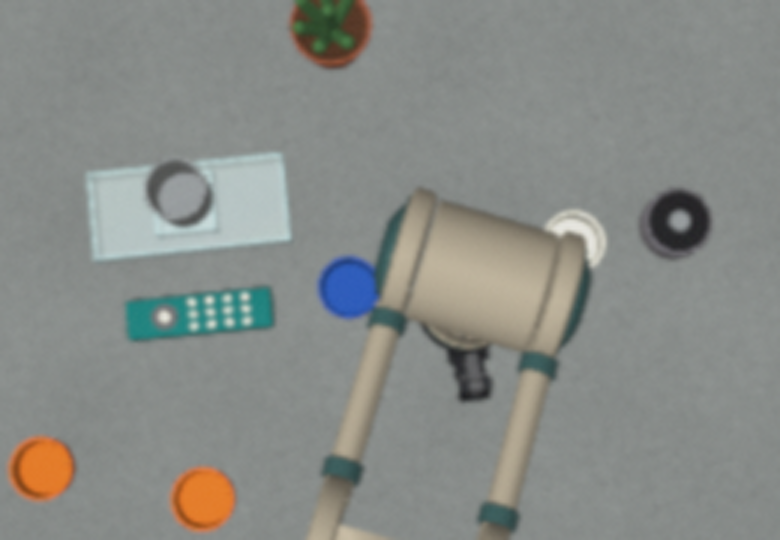

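Run:
```python
from h import *
c=optics.get_calibration("top")
t=np.radians(5.3);ex=np.array([np.cos(t),np.sin(t)]);ey=np.array([-ex[1],ex[0]])
f=lambda p:((proj("top",p,c)-[150,110])*3).round(0)
C=np.array([.6135,.1895])
print("rim C",f([.6145,.1895,.135]),f([.6145+.03,.1895,.135]),f([.6145,.1895+.03,.135]),"foot",f([.6145,.1895,.068]))
for a,b in((-1,-1),(-1,1),(1,1),(1,-1)): print("ST",f([*(C+.03*(a*ex+b*ey)),.065]))
im=cv2.imread("pics/t9.png")[145:195,180:230]; cv2.imwrite("pics/z.png",cv2.resize(im,None,fx=11,fy=11,interpolation=cv2.INTER_CUBIC))
```

```text
rim C [173. 186.] [173. 155.] [141. 186.] foot [183. 197.]
ST [216. 225.]
ST [155. 231.]
ST [151. 172.]
ST [211. 166.]
```

View pics/z.png

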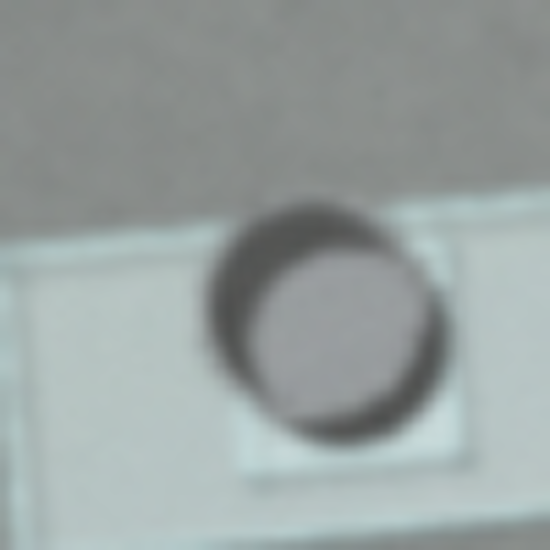

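The cup floor and the small-tier edges match the predicted pixels to within about 3 mm. Everything is in tolerance, so I'm handing in.

```bash
python3 -c "
from rig import manip
print(manip.sign_off())"
```

```text
the job is handed in; nothing more can be done
None
```

The stand is laid out and handed in at about 31 s of the 99 s allowed. By my measurements all four parts were within their limits, but the sign-off returned no verdict.

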